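# Load a battery cell into the inclined cell tester

## Task

Pick up the black battery cell that has two terminals, lay it gently on the lower, open part of the test ramp with its terminals facing uphill, and let go of it. Then push it up the ramp, past the sprung side shoe and under the bridge, until both terminals are pressed firmly but gently against the stop at the top (bearing on it with about 8 N beyond the drag of sliding, never more than 15 N), and leave it resting there without disturbing the other things on the bench.

Things in the scene. Friction and masses are not known exactly. Their poses are not given: they have to be found in the camera images.
- cell: The cell to load: a black block 100 mm long (x), 56 mm wide (y), 26 mm thick (z), 0.27 to 0.43 kg, lying flat on the bench. Origin: centre of its underside. Its +x end carries two aluminium terminals that stand out 3 mm; the -x end (tail), the end to push on, carries a rigid grey cap, 48 x 20 mm, that stands out 0 to 8 mm, differing from cell to cell, not measured.
- terminal_left (a point): Centre of the outer face of the cell's terminal on its +y side: 53 mm ahead of the cell's origin, 16 mm to +y, 13 mm above its underside.
- terminal_right (a point): The same for the terminal on the -y side.
- deck: The tester's ramp, a fixed aluminium plate 330 x 112 mm. Origin: middle of the sliding surface's lower edge (the foot), 8 mm above the bench. x points uphill along the surface, which rises at 8 degrees; z is normal to it. x = 0 to 120 mm is open, without guides: lay the cell here, its origin at x about 70 mm; friction keeps it there. Pushing the cell up takes 1 to 4 N.
- channel_mouth (a point): Where the straight channel begins, on the ramp's surface, 165 mm up from its foot. Two flared guides lead into it from x = 120 mm, 83 mm apart narrowing to 59 mm. From here to the top the channel is 59 mm wide, on the ramp's middle line, between rails 20 mm high, with room for shut fingers behind the cell. The cell goes in with 1.5 mm to spare each side.
- shoe_point (a point): Foremost point of the white sprung shoe, 222 mm up the ramp, 20 mm high: it bulges 5 mm into the channel from the +y rail and yields sideways up to 6 mm. The cell passes it pressed against the -y rail; running onto and past it takes about 2 to 9 N of push.
- bridge (a point): Middle of the underside of the bridge that crosses the channel 253 to 271 mm up the ramp: underside 36 mm, top 46 mm above the ramp's surface, posts outside the rails. The cell slides under it and cannot be put in from above.
- stop: The brass stop at the ramp's top, 50 mm wide, 22 mm high. Origin: on the ramp's surface, in the middle of the face that looks downhill and that the terminals meet; axes as the ramp's. Its setting differs from time to time: 275 to 295 mm up the ramp from the ramp's origin. It does not slide, but its face is stiffly sprung: it yields about 0.08 mm per N, 2 mm at most.
- dummy: Bystander: a short plain black block, 50 x 56 x 26 mm, without terminals. Origin: centre of the underside.
- tape: Bystander: an orange and yellow tape dispenser lying flat, 45 mm radius roll with a 60 mm snout along +x, about 30 mm high. Origin: under the roll's centre.
- driver: Bystander: a screwdriver, 170 mm long, lying along its x.
- busbars: Bystander: a stack of copper bars, 76 x 18 x 12 mm. Origin: centre of the underside.
- cleaner: Bystander: a standing bottle, 52 mm across, 130 mm high. Origin: centre of the underside.
- nutjar: Bystander: a low jar, 54 mm across, 55 mm high. Origin: centre of the underside.
- spacer: Bystander: an aluminium plate lying flat, 90 x 60 x 8 mm. Origin: centre of the underside.

How it is judged:
On the way, in this order (a step that is already met when the one before it is completed fails the run):
1. the cell lies on the lower part of the ramp, flat, terminals uphill, let go (z of cell in the frame of deck between -0.004 and 0.006 m and x of cell in the frame of deck between 0.02 and 0.16 m and y of terminal_left in the frame of deck between -0.02 and 0.06 m and angle between the z axis of cell and the z axis of deck, either way round below 0.06 rad and angle between the x axis of cell and the x axis of deck, either way round below 0.4 rad and contact force between the fingers and cell below 0.1 N), for 0.1 s.
2. the cell is pressed against the stop with both terminals, with at least 5 N (x of each of terminal_left, terminal_right in the frame of stop above -0.0025 m and z of cell in the frame of deck between -0.003 and 0.003 m and y of cell in the frame of deck between -0.004 and 0.004 m and angle between the z axis of cell and the z axis of deck, either way round below 0.05 rad and contact force between cell and stop above 5 N), for 0.15 s.
At the end, for the whole second after the job is handed in: The cell lies flat in the channel (within 3 mm of the ramp's surface, 4 mm of the channel's middle), both terminals within 2.5 mm of the stop's face, at rest and released (x of each of terminal_left, terminal_right in the frame of stop above -0.0025 m and z of cell in the frame of deck between -0.003 and 0.003 m and y of cell in the frame of deck between -0.004 and 0.004 m and angle between the z axis of cell and the z axis of deck, either way round below 0.05 rad and linear speed of cell below 0.01 m/s and contact force between the fingers and cell below 0.1 N); the robot touches nothing.
It fails at once if the cell presses the stop with more than 15 N (contact force between cell and stop above 15 N).
It fails at once if the cell is dropped on the ramp or forced against it (more than 45 N) (contact force between cell and deck above 45 N).
It fails at once if another thing on the bench is moved by more than 20 mm (distance of any of dummy, tape, driver, busbars, cleaner, nutjar, spacer from where it was at the start of the episode above 0.02 m).
It also fails if it takes over 72 s, if anything falls off the work surface, if the arm or the gripper's body presses on something with over 40 N, if the wrist force passes 120 N, or if a joint passes its speed limit or range.

## Robot

A 7-joint arm with a two-finger parallel gripper is mounted at the origin on the work surface. World frame = base frame: x ahead of the robot, y to its left, z up, the work surface at z = 0. Lengths are in m, angles in rad, forces in N, time in s.
With the tool pointing down it reaches from about 0.4 to 0.875 m from the base axis. Payload 19.3 kg.
Tool frame: the origin (TCP) lies at the very end of the fingers, on their centre line; the grasp point (between the pads) lies 19 mm behind it; z points along the fingers, y is the line along which they close (so a half turn about z gives the same grasp; the last joint's range is limited). The gripper opens to 85 mm and grips with 20 to 120 N. Pads are 22 mm wide; open, the fingers measure 114 mm over their backs; the gripper's body (76 mm by 85 mm) begins 54 mm behind the grasp point. The pads swing forward as they close: fully open they stand 13 mm farther back than shut.
Start: joints at [1.237, 0.521, -0.036, 1.599, 0.021, 1.021, -0.113], TCP at [0.163, -0.603, 0.231] pointing down, gripper open.
Joint ranges: [-2.91, 2.91], [-0.3, 2.13], [-1.5, 1.42], [0.17, 2.43], [-1.26, 4.41], [0.16, 1.93], [-2.52, 2.52]. Speed limits (rad/s): [1.89, 1.89, 2.39, 2.39, 3.01, 3.01, 3.01].

## Interface

Orientations are given as [roll, pitch, yaw] about the fixed x, y, z axes, in that order (R = Rz(yaw) Ry(pitch) Rx(roll)).
In Python, from workcell import bot, grab_frame, calibration, job gives the robot as it stands.
- The arm moves only by the shell command python3 -m creep FILE [FORCE], which reads ROWS from the file FILE. ROWS is 1 to 5 rows, one to a line, with the numbers parted by commas; each row has 7 numbers: the finger opening in m, then dx, dy, dz in mm, then a rotation vector rx, ry, rz in units of 0.05 rad; each row is the pose to reach, as a shift and turn from the pose commanded when the command began, along the tool's axes at that moment; what a row does not reach only later rows make up. A row lasts 1/8 s, in which the tool goes at most 0.0625 m and 0.188 rad, less where a joint would pass 70% of its speed; a pose out of reach is approached as far as the arm can. The fingers move at their own pace and stop on an object; FORCE is the grip in N (left out, the last holds). Time passes only in rows, so rows that do not move let the fingers close. It prints the time, the measured TCP pose, the force, the opening and the grip force at its end. Input that does not fit is refused with a message, and nothing moves.
- bot.observe(): the state, without advancing time (a new reading comes with each control period).
- grab_frame(name): name is "scene" or "side" or "wrist"; returns (picture, depth): 420x560x3 uint8, blue, green, red; 420x560 float32, m along the optical axis (not along the pixel's ray), 0 where there is no reading.
- calibration(name): a dict with "vfov" (degrees; the focal length in pixels is half the picture's height over the tangent of half this angle, whatever the lens; pixels are square), "cx", "cy" (the principal point, pixels), "eye" and "attitude" of the camera in the world. Camera axes: x right, y down, z forward; pixel columns grow to the right and rows downward; lengths in m; the calibration is good to about 2 mm. A picture is of the moment at which its call begins: read the wrist's pose just before it. calibration takes no time and is no camera call; for the wrist camera it gives the pose at the moment of the call.
- job.job_done(): hands the job in; it is judged then, once.
The state is a dict: "clock": time; "qpos": joint angles; "qd": joint speeds; "joint_efforts": joint torques, N m; "position": TCP position; "tool_rot": TCP orientation; "force": force on the tool from outside, world axes, zero at the start; "moment": the same for the moment, N m; "grip_width": finger opening in m; "finger_force": force on a finger pad.
Only numpy, scipy, OpenCV 4.12 (cv2) and the standard library are available. Lean on these libraries where they do the work, as an engineer would, in place of code of your own. Each camera call takes 0.05 s, during which the arm holds its last target. There are 200 camera calls.

## Working session

There is one attempt and no reset: what is moved stays moved. The work goes in short steps, Python scripts to look and compute and a shell command to move; the robot and the scene stay as the last step left them, time stands still between calls to the robot, and variables do not carry over. Pictures are saved under pics/ and viewed, at most 10 in all, crops included, and the job is handed in when it is done.

```bash
mkdir -p pics; ls; cat > h.py <<'E'
import numpy as np,cv2
from scipy.spatial.transform import Rotation as R
from workcell import bot,grab_frame,calibration,job
def grab(n):
    c=calibration(n);p,d=grab_frame(n);return c,p,d
def world(c,d,uv=None):
    f=210/np.tan(np.radians(c['vfov'])/2)
    v,u=np.mgrid[0:420,0:560]
    P=np.stack([(u-c['cx'])/f*d,(v-c['cy'])/f*d,d],-1)
    a=np.array(c['attitude']); M=a if a.shape==(3,3) else R.from_euler('xyz',a).as_matrix()
    return P@M.T+np.array(c['eye'])
E
python3 - <<'E'
from h import *
print(bot.observe())
for n in ['scene','side']:
    c,p,d=grab(n);print(c);cv2.imwrite(f'pics/{n}0.png',p);np.savez(f'{n}0.npz',p=p,W=world(c,d),d=d)
E
```

```text
pics
{'clock': 0.0, 'qpos': array([ 1.23680709,  0.52204571, -0.03631868,  1.60000046,  0.02120035,
        1.02110566, -0.11279491]), 'qd': array([-2.78527661e-04, -5.89424391e-05, -1.60791895e-03,  1.91525068e-04,
       -1.41206304e-03,  3.61282378e-04, -5.93263487e-04]), 'joint_efforts': array([ 3.34069864e-04, -9.27095819e+01,  1.97908625e+00, -3.69924617e+01,
        1.77158369e-02,  8.10336380e-03,  4.86588272e-05]), 'position': array([ 0.16283279, -0.60306233,  0.23070879]), 'tool_rot': array([-3.14042183e+00,  8.87321119e-05,  2.63776895e-01]), 'force': array([0.44932799, 0.47628637, 0.1920378 ]), 'moment': array([ 0.04218471, -0.01162605,  0.00243582]), 'finger_force': 0.0, 'grip_width': 0.08558741518057998}
{'vfov': 56.98373694952764, 'cx': 283.1205736545772, 'cy': 204.5337757444598, 'eye': array([ 1.11115479, -0.09204699,  0.78669555]), 'attitude': array([-2.48469565,  0.00424621,  1.38368941])}
{'vfov': 47.258539739000206, 'cx': 280.57871369270885, 'cy': 211.31819246430564, 'eye': array([0.24951754, 0.93926538, 0.88047549]), 'attitude': array([-2.24642451,  0.00538341, -2.79781079])}
```

View pics/scene0.png

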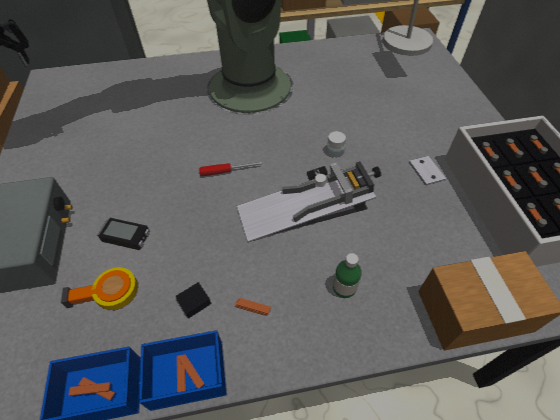

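View pics/side0.png

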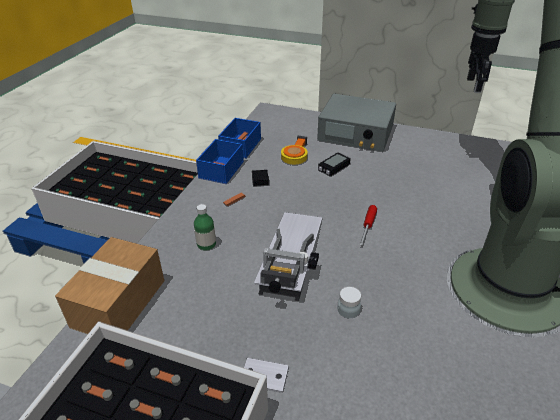

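Scene: the cell is at (124,233), terminals at its right end (147,228–240). The ramp's foot is at about (244,222) and its stop at (350,182). The dummy is at (193,300). I'll enlarge the cell and the ramp.

```bash
python3 - <<'E'
from h import *
z=np.load('scene0.npz');p=z['p'];W=z['W']
a=cv2.resize(p[205:260,85:165],(800,550),interpolation=cv2.INTER_CUBIC)
b=cv2.resize(p[130:250,230:390],(800,600),interpolation=cv2.INTER_CUBIC)
cv2.imwrite('pics/a.png',a);cv2.imwrite('pics/b.png',b)
q=W[215:252,95:155]; m=(q[...,2]>.018)&(q[...,2]<.04)
for lo,hi in[(.005,.05)]:
    P=q[m][:,:2]; r=cv2.minAreaRect((P*1000).astype(np.float32));print(r,np.median(q[m][:,2]))
for uv in [(124,233),(104,232),(147,240),(145,229),(100,300),(193,300),(255,220),(300,200),(337,140),(345,280),(230,168)]: print(uv,W[uv[1],uv[0]].round(4))
E
```

```text
((538.0794677734375, -374.7208557128906), (109.56758117675781, 57.455406188964844), 64.93632507324219) 0.02577115949547304
(124, 233) [ 0.5459 -0.37    0.0253]
(104, 232) [ 0.5322 -0.4177  0.0228]
(147, 240) [ 0.5573 -0.324  -0.0014]
(145, 229) [ 0.5423 -0.3222  0.0235]
(100, 300) [ 0.7082 -0.4098  0.0238]
(193, 300) [ 0.7463 -0.2176  0.0269]
(255, 220) [ 0.558  -0.0608  0.0126]
(300, 200) [0.5306 0.0574 0.0292]
(337, 140) [0.3655 0.196  0.0556]
(345, 280) [0.7855 0.093  0.0784]
(230, 168) [ 0.3801 -0.103   0.0201]
```

View pics/a.png

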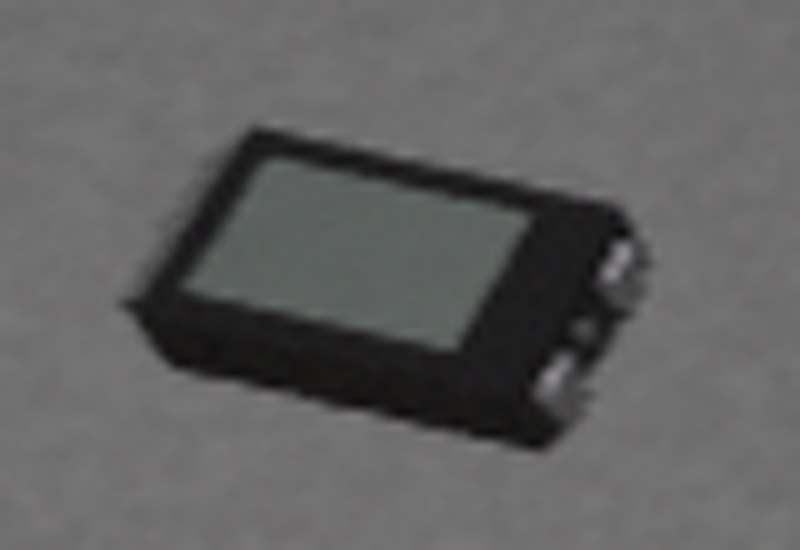

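View pics/b.png

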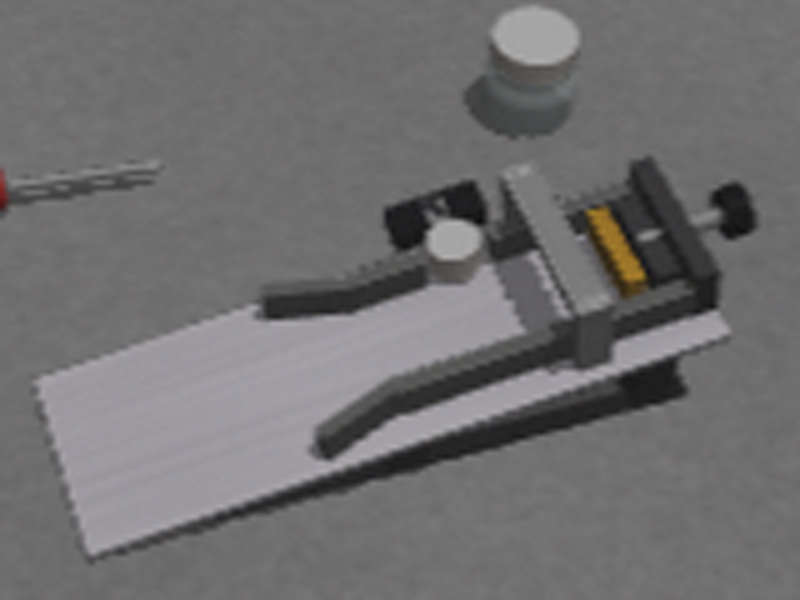

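Crops: the cell's terminals are at (147,231) and (141,243) in scene pixels. The deck's foot corners are at (238,206) and (248,241), the shoe at (321,180), and the brass stop face at about (350,180). Next I fit poses from depth in both views.

```bash
cat >> h.py <<'E'
def deckfit(W,p):
    m=(W[...,0]>.42)&(W[...,0]<.66)&(W[...,1]>-.12)&(W[...,1]<.25)&(W[...,2]>.002)&(W[...,2]<.08)&(p.min(-1)>95)
    P=W[m]
    a=P[P[:,1]<.05]
    for t in (.006,.003,.002):
        A=np.c_[a[:,:2],np.ones(len(a))];k=np.linalg.lstsq(A,a[:,2],rcond=None)[0]
        a=P[np.abs(np.c_[P[:,:2],np.ones(len(P))]@k-P[:,2])<t]
    return k,a
E
python3 - <<'E'
from h import *
for n in ['scene','side']:
    z=np.load(n+'0.npz');p=z['p'];W=z['W']
    bench=W[(abs(W[...,0]-.6)<.3)&(abs(W[...,1])<.4)&(abs(W[...,2])<.006)];print(n,'bench z',np.median(bench[:,2]))
    q=W.reshape(-1,3);g=(q[:,0]>.46)&(q[:,0]<.62)&(q[:,1]>-.46)&(q[:,1]<-.29)
    for lo in(.0225,.021,):
        P=q[g&(q[:,2]>lo)&(q[:,2]<.031)]
        print('cell',len(P),cv2.minAreaRect((P[:,:2]*1000).astype(np.float32)),np.median(P[:,2]))
    k,a=deckfit(W,p);s=np.degrees(np.arctan(np.hypot(*k[:2])))
    print('deck',k,s,'uphill yaw',np.degrees(np.arctan2(k[1],k[0])),len(a),cv2.minAreaRect((a[:,:2]*1000).astype(np.float32)))
    print(cv2.boxPoints(cv2.minAreaRect((a[:,:2]*1000).astype(np.float32))).round(1).tolist())
E
```

```text
scene bench z 0.00018192810015726923
cell 868 ((537.6563720703125, -375.62554931640625), (107.570068359375, 57.455406188964844), 64.93632507324219) 0.02590025736103041
cell 899 ((537.6563720703125, -375.62554931640625), (107.570068359375, 57.455406188964844), 64.93632507324219) 0.025853666988096324
deck [-0.01379863  0.14142268  0.02880623] 8.087261823635536 uphill yaw 95.57271770500077 2696 ((542.3264770507812, 43.013946533203125), (144.62588500976562, 363.7244567871094), 12.987920761108398)
[[431.0, 204.0], [512.7000122070312, -150.39999389648438], [653.7000122070312, -117.9000015258789], [571.9000244140625, 236.5]]
side bench z -0.0017549444730858288
cell 231 ((537.7495727539062, -372.63153076171875), (107.4392318725586, 58.178977966308594), 65.34596252441406) 0.024515744790379324
cell 292 ((537.878173828125, -372.7218933105469), (106.50234985351562, 58.98857116699219), 66.56559753417969) 0.024127112184898603
deck [-0.01638615  0.13968705  0.02852827] 8.005844849913306 uphill yaw 96.69056860980044 1448 ((539.2042846679688, 53.80274963378906), (124.1461410522461, 361.146728515625), 9.299783706665039)
[[448.79998779296875, 222.0], [507.1000061035156, -134.39999389648438], [629.5999755859375, -114.4000015258789], [571.2999877929688, 242.0]]
```

The rows are not in the units I measure in: shifts go in mm and turns go in units of 0.05 rad. I convert before sending: 0.28 m is 280, 0.224 m is 224, -0.85 rad is -17.

```bash
echo '0.085,56,-16,10,0,0,-3.4
0.085,112,-33,20,0,0,-6.8
0.085,168,-49,30,0,0,-10.2
0.085,224,-66,40,0,0,-13.6
0.085,280,-82,50,0,0,-17' > next.json && python3 -m creep next.json
cat >> h.py <<'E'
def delta(pos,rot,base=None):
    "shift/turn in tool axes from present pose to target"
    o=bot.observe();T=R.from_euler('xyz',o['tool_rot']);G=R.from_euler('xyz',rot)
    print('d',T.inv().apply(np.array(pos)-o['position']).round(4),'r',(T.inv()*G).as_rotvec().round(4),'F',T.inv().apply(o['force']).round(2))
E
python3 -c "
from h import *
delta([.538,-.374,.13],[np.pi,0,np.radians(65.2)])"
```

```text
clock: 0.72
position: [0.4132, -0.45, 0.1809]
tool_rot: [-3.141, -0.0, 1.119]
force: [0.2, -1.6, -0.5]
grip_width: 0.0853
finger_force: 0.0
d [0.1229 0.0791 0.0509] r [-0.0002 -0.0001 -0.0188] F [-1.29  0.89  0.5 ]
```

```bash
echo '0.085,50,30,0,0,0,-0.38
0.085,100,65,0,0,0,-0.38
0.085,123,79,0,0,0,-0.38
0.085,123,79,0,0,0,-0.38
0.085,123,79,0,0,0,-0.38' > next.json && python3 -m creep next.json
python3 - <<'E'
from h import *
c,p,d=grab('wrist');W=world(c,d);cv2.imwrite('pics/w1.png',p)
print(c,bot.observe()['position'])
q=W.reshape(-1,3);g=(q[:,0]>.46)&(q[:,0]<.62)&(q[:,1]>-.46)&(q[:,1]<-.29)&(q[:,2]>.02)&(q[:,2]<.031)&(d.ravel()>0)
P=q[g];print(len(P),cv2.minAreaRect((P[:,:2]*1000).astype(np.float32)),np.median(P[:,2]), np.median(q[abs(q[:,2])<.005][:,2]))
E
```

```text
clock: 1.35
position: [0.5362, -0.3763, 0.181]
tool_rot: [-3.141, 0.001, 1.132]
force: [-1.6, -0.5, -0.3]
grip_width: 0.085
finger_force: 0.0
{'vfov': 66.89354794743316, 'cx': 279.38007087666705, 'cy': 208.16169017345322, 'eye': array([ 0.56699517, -0.31198868,  0.32259268]), 'attitude': array([ 2.85601981e+00,  6.15785475e-04, -4.38169643e-01])} [ 0.53599938 -0.37661644  0.18110854]
6112 ((537.6776123046875, -377.5592346191406), (107.80631256103516, 56.09683609008789), 65.26891326904297) 0.02528281266518706 -0.0008482291762222094
```

View pics/w1.png

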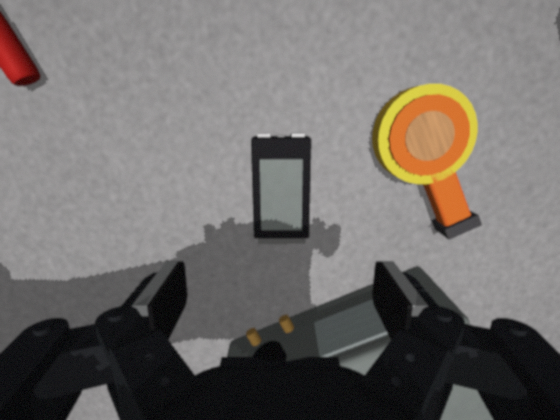

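The wrist picture shows the cell at (281,187), terminals at the top (y≈135) and the fingers symmetric about x=280. It's aligned, so I descend and grip.

Scaled: 0.18 m is 180, 0.001 m is 1, -0.007 rad is -0.14.

```bash
echo '0.085,2,1,50,0,0,-0.14
0.085,2,1,100,0,0,-0.14
0.085,2,1,140,0,0,-0.14
0.085,2,1,165,0,0,-0.14
0.085,2,1,180,0,0,-0.14' > next.json && python3 -m creep next.json 40
echo '0.085,0,0,0,0,0,0
0.04,0,0,0,0,0,0
0.04,0,0,0,0,0,0
0.04,0,0,0,0,0,0
0.04,0,0,0,0,0,0' > next.json && python3 -m creep next.json 40
echo '0.04,0,0,0,0,0,0
0.04,0,0,0,0,0,0
0.04,0,0,0,0,0,0
0.04,0,0,0,0,0,0' > next.json && python3 -m creep next.json 40
```

```text
clock: 2.02
position: [0.5376, -0.375, 0.0001]
tool_rot: [-3.14, 0.0, 1.138]
force: [0.3, -0.7, 0.4]
grip_width: 0.0848
finger_force: 0.0
clock: 2.65
position: [0.5392, -0.3748, 0.0026]
tool_rot: [3.14, 0.0, 1.14]
force: [-1.0, 1.4, 6.4]
grip_width: 0.0552
finger_force: 42.5
clock: 3.15
position: [0.5393, -0.3748, 0.0026]
tool_rot: [3.14, 0.0, 1.14]
force: [-2.1, 0.4, 7.1]
grip_width: 0.0552
finger_force: 42.5
```

Scaled: -0.006 m is -6, -0.003 m is -3.

```bash
echo '0.07,0,0,0,0,0,0
0.07,0,0,-3,0,0,0
0.07,0,0,-6,0,0,0
0.04,0,0,-6,0,0,0
0.04,0,0,-6,0,0,0' > next.json && python3 -m creep next.json 40
echo '0.04,0,0,0,0,0,0
0.04,0,0,0,0,0,0
0.04,0,0,0,0,0,0' > next.json && python3 -m creep next.json 40
echo '0.04,0,0,-20,0,0,0
0.04,0,0,-70,0,0,0
0.04,0,0,-130,0,0,0
0.04,0,0,-190,0,0,0
0.04,0,0,-190,0,0,0' > next.json && python3 -m creep next.json 40
```

```text
clock: 3.78
position: [0.5391, -0.3745, 0.008]
tool_rot: [3.141, 0.0, 1.14]
force: [-1.6, 0.6, 9.7]
grip_width: 0.0548
finger_force: 41.6
clock: 4.15
position: [0.5391, -0.3745, 0.0079]
tool_rot: [3.141, 0.0, 1.14]
force: [-0.7, 1.4, 10.2]
grip_width: 0.0546
finger_force: 41.6
clock: 4.78
position: [0.5405, -0.3753, 0.2031]
tool_rot: [3.134, 0.001, 1.139]
force: [0.3, -0.4, -5.4]
grip_width: 0.0548
finger_force: 45.6
```

Scaled: 0.2 m is 200, 0.25 m is 250, -0.2 rad is -4.

```bash
echo '0.04,40,-16,0,0,0,-1.6
0.04,90,-37,0,0,0,-4
0.04,145,-60,0,0,0,-6.4
0.04,200,-82,0,0,0,-8.8
0.04,250,-103,0,0,0,-10.4' > next.json && python3 -m creep next.json
echo '0.04,23,-9,0,0,0,-0.68
0.04,23,-9,0,0,0,-0.68
0.04,23,-9,0,0,0,-0.68' > next.json && python3 -m creep next.json
python3 - <<'E'
from h import *
c,p,d=grab('wrist');W=world(c,d);cv2.imwrite('pics/w2.png',p);np.savez('w2.npz',p=p,W=W,d=d)
E
```

```text
clock: 5.4
position: [0.549, -0.102, 0.197]
tool_rot: [-3.141, -0.0, 1.664]
force: [0.5, -0.5, -3.4]
grip_width: 0.0548
finger_force: 45.5
clock: 5.78
position: [0.5384, -0.0832, 0.1971]
tool_rot: [-3.141, 0.0, 1.692]
force: [0.3, 0.0, -4.1]
grip_width: 0.055
finger_force: 45.5
```

View pics/w2.png

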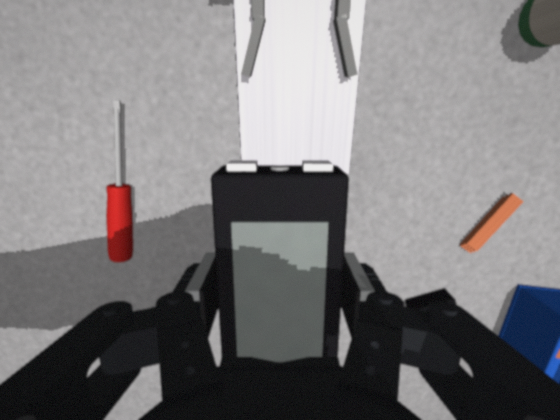

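The wrist picture shows the cell held straight, terminals forward. The deck's edges run (236,0)–(243,165) and (365,0)–(349,165), and the guides are at (250,60) and (345,60). I'll fit the deck frame from its edges.

```bash
python3 - <<'E'
from h import *
from scipy.stats import theilslopes
def run(n,p,W,d,box):
    v0,v1,u0,u1=box
    m=np.zeros(d.shape,bool);m[v0:v1,u0:u1]=(p[v0:v1,u0:u1].min(-1)>(150 if n=='side' else 140))&(d[v0:v1,u0:u1]>0)
    m&=(W[...,2]>0.002)&(W[...,2]<.06)
    P=W[m]
    for t in(.008,.004,.002):
        k=np.linalg.lstsq(np.c_[P[:,:2],np.ones(len(P))],P[:,2],rcond=None)[0]
        P=P[abs(np.c_[P[:,:2],np.ones(len(P))]@k-P[:,2])<t]
    # iterate yaw: bin along y, left/right extremes
    b=np.arange(P[:,1].min()+.004,P[:,1].max()-.004,.004);L=[];Rr=[];Y=[]
    for y in b:
        s=P[abs(P[:,1]-y)<.003]
        if len(s)<8: continue
        L.append(s[:,0].min());Rr.append(s[:,0].max());Y.append(y)
    sl=theilslopes(L,Y);sr=theilslopes(Rr,Y)
    print(n,len(P),'k',k.round(4),'L',np.round(sl[:2],4),'R',np.round(sr[:2],4),'y',P[:,1].min().round(4),P[:,1].max().round(4),'width',np.round((np.array(Rr)-L)[::4],3))
z=np.load('w2.npz');run('wrist',z['p'],z['W'],z['d'],(0,160,225,375))
z=np.load('scene0.npz');run('scene',z['p'],z['W'],z['d'],(160,250,232,320))
z=np.load('side0.npz');run('side',z['p'],z['W'],z['d'],(205,250,262,330))
z=np.load('scene0.npz');print([z['W'][v,u].round(4) for u,v in[(239,207),(250,239)]])
E
```

```text
wrist 16941 k [-0.0164  0.1394  0.0297] L [-0.1189  0.4902] R [-0.1182  0.6004] y -0.0604 0.0883 width [0.057 0.112 0.112 0.112 0.112 0.112 0.113 0.112 0.113]
scene 2078 k [-0.0129  0.1406  0.0284] L [0.048  0.4982] R [-0.1158  0.5987] y -0.0993 0.1122 width [0.055 0.112 0.112 0.109 0.11  0.107 0.11  0.106 0.096 0.089 0.085 0.085
 0.073]
side 984 k [-0.0176  0.1414  0.0293] L [-0.0964  0.4961] R [-0.1115  0.5973] y -0.1014 0.0962 width [0.066 0.107 0.101 0.108 0.103 0.105 0.104 0.092 0.107 0.109 0.078 0.057]
[array([ 0.5069, -0.0947,  0.0077]), array([ 0.6082, -0.0803,  0.0093])]
```

```bash
cat >> h.py <<'E'
psi=np.radians(96.76);O=np.array([.556,-.090,.008])
D=R.from_euler('ZY',[psi,-np.radians(8)])
TR=(D*R.from_euler('x',np.pi))
def todeck(x,y,z): delta(O+D.apply([x,y,z]),TR.as_euler('xyz'))
def where():
    o=bot.observe();print('deck pos mm',(D.inv().apply(o['position']-O)*1000).round(2),'rotoff',(TR.inv()*R.from_euler('xyz',o['tool_rot'])).as_rotvec().round(4),'Fdeck',D.inv().apply(o['force']).round(2),'M',o['moment'].round(2),o['clock'])
E
python3 -c "
from h import *
todeck(.075,0,.045);print(D.as_matrix().round(3))"
```

```text
d [0.0594 0.0168 0.1341] r [-0.0007  0.14    0.0029] F [-0.42 -0.2   4.41]
[[-0.117 -0.993  0.016]
 [ 0.983 -0.118 -0.138]
 [ 0.139  0.     0.99 ]]
```

Scaled: 0.134 m is 134, 0.13 m is 130, 0.14 rad is 2.8.

```bash
echo '0.04,30,8,40,0,1.4,0
0.04,59,17,90,0,2.8,0.06
0.04,59.4,16.8,130,0,2.8,0.06
0.04,59.4,16.8,134,0,2.8,0.06
0.04,59.4,16.8,134,0,2.8,0.06' > next.json && python3 -m creep next.json
python3 -c "
from h import *
where();todeck(.075,0,.010)"
```

```text
clock: 6.45
position: [0.5486, -0.0216, 0.0642]
tool_rot: [3.141, -0.14, 1.69]
force: [-0.3, 0.1, -3.9]
grip_width: 0.055
finger_force: 45.5
deck pos mm [75.92 -0.72 46.12] rotoff [-0.0003 -0.     -0.0011] Fdeck [-0.4   0.27 -3.89] M [-0.26 -0.06  0.01] 6.45
d [-0.0009 -0.0007  0.0361] r [0.0003 0.     0.0011] F [-0.4  -0.27  3.89]
```

Descend to just touching, watching the force.

Scaled: 0.035 m is 35, 0.033 m is 33.

```bash
echo '0.04,-1,-0.7,15,0,0,0
0.04,-1,-0.7,28,0,0,0
0.04,-1,-0.7,33,0,0,0
0.04,-1,-0.7,35,0,0,0
0.04,-1,-0.7,35,0,0,0' > next.json && python3 -m creep next.json
python3 -c "
from h import *
where()"
echo '0.04,0,0,1,0,0,0
0.04,0,0,2,0,0,0
0.04,0,0,2,0,0,0' > next.json && python3 -m creep next.json
python3 -c "
from h import *
where()"
```

```text
clock: 7.08
position: [0.547, -0.0172, 0.0286]
tool_rot: [-3.142, -0.14, 1.691]
force: [0.2, -0.3, -3.8]
grip_width: 0.0548
finger_force: 45.5
deck pos mm [75.54  0.36 10.19] rotoff [ 0.0003  0.0004 -0.002 ] Fdeck [-0.84 -0.21 -3.71] M [-0.18 -0.03 -0.03] 7.075
clock: 7.45
position: [0.5471, -0.0171, 0.0272]
tool_rot: [3.141, -0.14, 1.691]
force: [-3.6, -1.1, 8.8]
grip_width: 0.0552
finger_force: 47.0
deck pos mm [75.42  0.3   8.75] rotoff [-0.     -0.     -0.0019] Fdeck [0.61 3.72 8.77] M [-0.13  0.65  0.13] 7.45
```

```bash
echo '0.04,0,0,-1,0,0,0
0.058,0,0,-1,0,0,0
0.07,0,0,-1,0,0,0
0.08,0,0,-1,0,0,0
0.08,0,0,-1,0,0,0' > next.json && python3 -m creep next.json 20
echo '0.08,0,0,-10,0,0,0
0.08,0,0,-50,0,0,0
0.08,-30,0,-90,0,0,0
0.08,-60,0,-100,0,0,0
0.08,-60,0,-100,0,0,0' > next.json && python3 -m creep next.json 20
python3 - <<'E'
from h import *
where()
c,p,d=grab('wrist');W=world(c,d);cv2.imwrite('pics/w3.png',p);np.savez('w3.npz',p=p,W=W,d=d)
Q=D.inv().apply(W.reshape(-1,3)-O);g=(d.ravel()>0)&(Q[:,2]>.02)&(Q[:,2]<.031)&(abs(Q[:,1])<.045)&(Q[:,0]<.15)&(p.reshape(-1,3).min(-1)<160)&(Q[:,0]>0)
P=Q[g];print(len(P),cv2.minAreaRect((P[:,:2]*1000).astype(np.float32)),np.median(P[:,2]))
E
```

```text
clock: 8.07
position: [0.5469, -0.0171, 0.0275]
tool_rot: [-3.141, -0.14, 1.691]
force: [-0.8, -0.0, -0.7]
grip_width: 0.0799
finger_force: 0.0
clock: 8.7
position: [0.556, -0.0928, 0.1192]
tool_rot: [3.141, -0.139, 1.687]
force: [-0.1, -0.5, -0.1]
grip_width: 0.0798
finger_force: 0.0
deck pos mm [ 12.72   0.29 110.53] rotoff [-0.0012 -0.0011  0.0017] Fdeck [-0.46  0.13  0.  ] M [-0.13  0.01  0.02] 8.7
12945 ((83.74620819091797, 0.0323944091796875), (89.91621398925781, 132.450927734375), 89.97538757324219) 0.02608526228059399
```

View pics/w3.png

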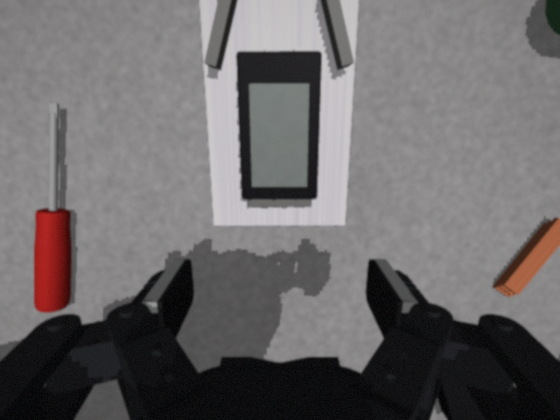

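The wrist picture shows the cell flat and centred on the deck, tail at row 198 and sides at x=238–320. The deck's foot edge is at row 225 (214–346). Step 1 looks good; I'll measure the tail and the foot.

```bash
python3 - <<'E'
from h import *
z=np.load('w3.npz');p=z['p'];Q=(D.inv().apply(z['W'].reshape(-1,3)-O)*1000).reshape(420,560,3).round(1)
for v in (223,226): print(v,Q[v,240],Q[v,280],Q[v,320])
for u in (250,280,305): 
    print(u,[ (v,int(p[v,u].min()),Q[v,u].tolist()) for v in (190,194,196,198,200,203)])
print([Q[130,u].tolist() for u in (238,242,246,314,318,322)])
print([Q[80,u].tolist() for u in (236,240,316,320,324)])
E
```

```text
223 [-3.5 32.9 -0.4] [-3.6 -0.7 -0.6] [ -3.5 -34.2  -0.1]
226 [-8.6 33.9 -7.2] [-8.5 -0.7 -6.7] [ -9.  -35.4  -8.1]
250 [(190, 26, [31.1, 21.2, 26.4]), (194, 24, [28.2, 21.3, 26.7]), (196, 23, [26.5, 21.4, 25.7]), (198, 31, [25.0, 21.4, 26.0]), (200, 82, [22.5, 21.8, 22.3]), (203, 105, [20.4, 21.8, 23.2])]
280 [(190, 25, [30.9, -0.6, 25.6]), (194, 24, [27.9, -0.6, 25.6]), (196, 26, [26.3, -0.6, 25.4]), (198, 44, [24.7, -0.6, 24.9]), (200, 96, [22.7, -0.6, 23.1]), (203, 106, [20.5, -0.6, 23.6])]
305 [(190, 26, [31.1, -18.8, 26.4]), (194, 24, [28.2, -18.8, 26.7]), (196, 24, [26.1, -19.1, 24.6]), (198, 47, [24.8, -19.0, 25.4]), (200, 95, [22.9, -19.2, 24.1]), (203, 104, [20.1, -19.4, 22.1])]
[[72.4, 31.7, 0.0], [73.6, 25.5, 27.1], [73.6, 22.9, 25.4], [73.5, -24.2, 25.3], [73.5, -27.0, 25.1], [72.4, -33.0, 0.7]]
[[108.3, 31.7, 0.4], [105.9, 26.0, 25.0], [105.7, -24.4, 26.6], [105.8, -27.2, 25.6], [108.3, -33.3, -0.2]]
```

Scaled: 0.001 m is 1, 0.09 m is 90.

```bash
echo '0.0,-20,1,0,0,0,0
0.0,-38,1,20,0,0,0
0.0,-38,1,50,0,0,0
0.0,-38,1,80,0,0,0
0.0,-38,1,90,0,0,0' > next.json && python3 -m creep next.json
echo '0.0,0,0,10,0,0,0
0.0,0,0,14,0,0,0
0.0,0,0,14,0,0,0' > next.json && python3 -m creep next.json
python3 -c "
from h import *
where();todeck(.004,-.0007,.006)"
```

```text
clock: 9.38
position: [0.5588, -0.1142, 0.0221]
tool_rot: [-3.139, -0.141, 1.691]
force: [-0.1, -0.6, 0.1]
grip_width: -0.0003
finger_force: 0.0
clock: 9.75
position: [0.5596, -0.1128, 0.0102]
tool_rot: [3.141, -0.14, 1.691]
force: [-0.1, 0.1, 0.4]
grip_width: -0.0002
finger_force: 0.0
deck pos mm [-22.57  -0.9    5.4 ] rotoff [ 0.0001  0.0002 -0.002 ] Fdeck [0.21 0.1  0.41] M [-0.2   0.03  0.02] 9.75
d [ 0.0266 -0.0001 -0.0006] r [-0.0001 -0.0002  0.002 ] F [ 0.21 -0.1  -0.41]
```

```bash
echo '0.0,10,0,0,0,0,0
0.0,20,0,0,0,0,0
0.0,27,0,0,0,0,0
0.0,31,0,0,0,0,0
0.0,35,0,0,0,0,0' > next.json && python3 -m creep next.json
python3 -c "
from h import *
where()"
echo '0.0,5,0,0,0,0,0
0.0,11,0,0,0,0,0
0.0,17,0,0,0,0,0
0.0,23,0,0,0,0,0
0.0,29,0,0,0,0,0' > next.json && python3 -m creep next.json
python3 -c "
from h import *
where()"
```

```text
clock: 10.38
position: [0.5554, -0.0788, 0.0149]
tool_rot: [3.142, -0.139, 1.69]
force: [0.4, -3.9, 2.6]
grip_width: 0.0003
finger_force: 2.2
deck pos mm [12.09 -0.74  5.25] rotoff [ 0.0002 -0.0004 -0.0015] Fdeck [-3.5   0.03  3.12] M [-1.03 -0.09 -0.04] 10.375
clock: 11.0
position: [0.5519, -0.0502, 0.0189]
tool_rot: [-3.142, -0.139, 1.69]
force: [0.7, -5.5, 2.6]
grip_width: 0.0001
finger_force: 2.3
deck pos mm [41.1  -0.62  5.23] rotoff [ 0.0002 -0.0002 -0.0012] Fdeck [-5.13  0.    3.37] M [-1.13 -0.08  0.04] 11.0
```

Scaled: 0.03 m is 30, 0.024 m is 24.

```bash
echo '0.0,6,0,0,0,0,0
0.0,12,0,0,0,0,0
0.0,18,0,0,0,0,0
0.0,24,0,0,0,0,0
0.0,30,0,0,0,0,0' > next.json && python3 -m creep next.json
python3 -c "
from h import *
where()"
echo '0.0,3,0,0,0,0,0
0.0,6,0,0,0,0,0
0.0,9,0,0,0,0,0
0.0,12,0,0,0,0,0
0.0,15,0,0,0,0,0' > next.json && python3 -m creep next.json
python3 - <<'E'
from h import *
where()
c,p,d=grab('scene');cv2.imwrite('pics/s2.png',cv2.resize(p[130:250,230:390],(800,600),interpolation=cv2.INTER_CUBIC))
E
```

```text
clock: 11.62
position: [0.5484, -0.0207, 0.0231]
tool_rot: [3.142, -0.139, 1.69]
force: [0.7, -5.9, 3.1]
grip_width: -0.0002
finger_force: 2.3
deck pos mm [71.1  -0.61  5.27] rotoff [ 0.0002 -0.0002 -0.0012] Fdeck [-5.46 -0.05  3.87] M [-1.14 -0.14  0.02] 11.625
clock: 12.25
position: [0.5466, -0.0061, 0.0251]
tool_rot: [-3.141, -0.14, 1.69]
force: [1.0, -4.9, 4.0]
grip_width: 0.0002
finger_force: 2.5
deck pos mm [86.   -0.52  5.22] rotoff [ 0.0004 -0.0001 -0.0013] Fdeck [-4.43 -0.42  4.66] M [-1.25 -0.05 -0.  ] 12.25
```

View pics/s2.png

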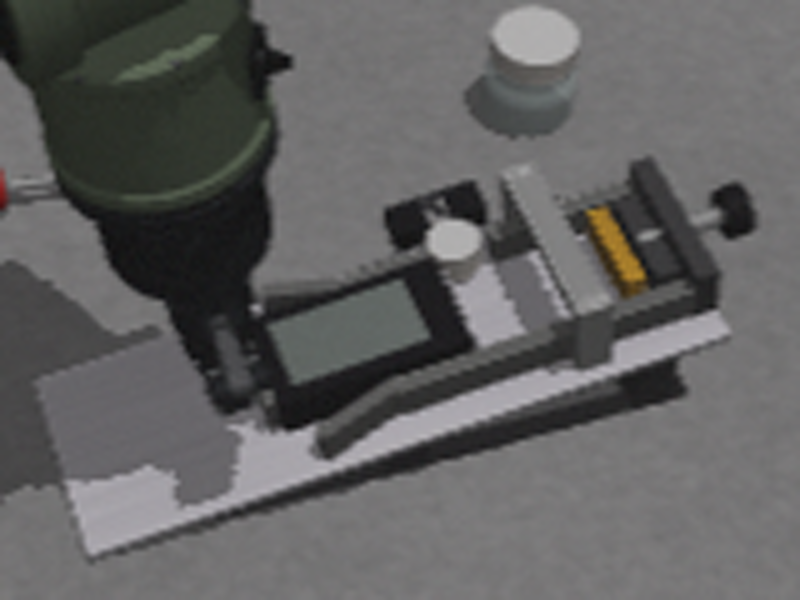

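The scene crop shows the cell squarely in the channel, its front at about (470,330), just short of the shoe (453,245). I push on past the shoe slowly.

Scaled: 0.015 m is 15, 0.012 m is 12.

```bash
echo '0.0,3,0,0,0,0,0
0.0,6,0,0,0,0,0
0.0,9,0,0,0,0,0
0.0,12,0,0,0,0,0
0.0,15,0,0,0,0,0' > next.json && python3 -m creep next.json
python3 -c "
from h import *
where()"
echo '0.0,3,0,0,0,0,0
0.0,6,0,0,0,0,0
0.0,9,0,0,0,0,0
0.0,12,0,0,0,0,0
0.0,15,0,0,0,0,0' > next.json && python3 -m creep next.json
python3 -c "
from h import *
where()"
echo '0.0,3,0,0,0,0,0
0.0,6,0,0,0,0,0
0.0,9,0,0,0,0,0
0.0,12,0,0,0,0,0
0.0,15,0,0,0,0,0' > next.json && python3 -m creep next.json
python3 -c "
from h import *
where()"
```

```text
clock: 12.92
position: [0.5448, 0.0084, 0.0271]
tool_rot: [-3.141, -0.139, 1.69]
force: [0.8, -6.5, 2.6]
grip_width: -0.0
finger_force: 3.3
deck pos mm [100.76  -0.45   5.17] rotoff [ 0.0004 -0.0003 -0.0011] Fdeck [-6.16  0.02  3.48] M [-1.52 -0.25 -0.04] 12.925
clock: 13.55
position: [0.5431, 0.0232, 0.0293]
tool_rot: [-3.141, -0.139, 1.69]
force: [1.3, -6.8, 3.2]
grip_width: -0.0002
finger_force: 3.2
deck pos mm [115.79  -0.47   5.19] rotoff [ 0.0004 -0.0002 -0.0011] Fdeck [-6.37 -0.46  4.1 ] M [-1.49 -0.32 -0.01] 13.55
clock: 14.18
position: [0.5413, 0.038, 0.0313]
tool_rot: [-3.141, -0.139, 1.69]
force: [1.4, -7.7, 2.1]
grip_width: 0.0002
finger_force: 3.0
deck pos mm [130.86  -0.49   5.17] rotoff [ 0.0003 -0.0002 -0.0012] Fdeck [-7.4  -0.53  3.15] M [-1.41 -0.41 -0.05] 14.175
```

```bash
python3 - <<'E'
from h import *
z=np.load('scene0.npz');p=z['p'].astype(int);W=z['W']
Q=D.inv().apply(W.reshape(-1,3)-O).reshape(420,560,3)*1000
m=(p[...,2]-p[...,0]>60);m[:165]=0;m[195:]=0;m[:,:340]=0;m[:,365:]=0
q=Q[m];print(len(q),np.percentile(q[:,0],[0,5,25,50,75,95,100]).round(1),np.percentile(q[:,2],[5,50,95]).round(1))
for b in range(0,26,4):
    s=q[(q[:,2]>b)&(q[:,2]<b+4)]
    if len(s):print(b,len(s),s[:,0].min().round(1),np.median(s[:,0]).round(1),s[:,0].max().round(1))
E
echo '0.0,3,0,0,0,0,0
0.0,6,0,0,0,0,0
0.0,9,0,0,0,0,0
0.0,12,0,0,0,0,0
0.0,14,0,0,0,0,0' > next.json && python3 -m creep next.json
python3 -c "
from h import *
where()"
```

```text
69 [284.1 284.8 285.7 288.2 290.9 293.2 294.6] [20.7 24.4 26.9]
16 3 285.2 285.6 286.5
20 23 284.1 288.5 294.6
24 43 284.6 288.8 293.4
clock: 14.8
position: [0.5397, 0.0519, 0.0333]
tool_rot: [-3.142, -0.14, 1.69]
force: [2.7, -6.1, 1.3]
grip_width: -0.0002
finger_force: 2.9
deck pos mm [144.96  -0.52   5.18] rotoff [ 0.0002 -0.0001 -0.0014] Fdeck [-6.1  -1.93  2.15] M [-1.27 -0.52 -0.08] 14.8
```

Scaled: 0.013 m is 13, 0.011 m is 11.

```bash
echo '0.0,3,0,0,0,0,0
0.0,6,0,0,0,0,0
0.0,9,0,0,0,0,0
0.0,11,0,0,0,0,0
0.0,13,0,0,0,0,0' > next.json && python3 -m creep next.json
python3 -c "
from h import *
where()"
echo '0.0,0.5,0,0,0,0,0
0.0,1,0,0,0,0,0
0.0,1.5,0,0,0,0,0
0.0,2,0,0,0,0,0
0.0,2.5,0,0,0,0,0' > next.json && python3 -m creep next.json
python3 -c "
from h import *
where()"
```

```text
clock: 15.42
position: [0.5382, 0.0647, 0.0351]
tool_rot: [3.142, -0.14, 1.69]
force: [2.5, -5.4, 1.8]
grip_width: -0.0
finger_force: 2.8
deck pos mm [157.94  -0.52   5.19] rotoff [ 0.0002 -0.0001 -0.0013] Fdeck [-5.37 -1.84  2.55] M [-1.28 -0.55 -0.07] 15.425
clock: 16.05
position: [0.5379, 0.0671, 0.0355]
tool_rot: [3.142, -0.14, 1.69]
force: [2.1, -5.6, 1.8]
grip_width: 0.0002
finger_force: 2.7
deck pos mm [160.39  -0.54   5.19] rotoff [ 0.0001 -0.     -0.0013] Fdeck [-5.54 -1.4   2.58] M [-1.24 -0.53 -0.1 ] 16.05
```

```bash
cat > ck.py <<'E'
from h import *
import sys
where();f=-D.inv().apply(bot.observe()['force'])[0];sys.exit(f>float(sys.argv[1]))
E
echo '0,0.5,0,0,0,0,0
0,1,0,0,0,0,0
0,1.5,0,0,0,0,0
0,1.5,0,0,0,0,0' > next.json && python3 -m creep next.json >/dev/null; python3 ck.py 7.8 &&
echo '0,0.5,0,0,0,0,0
0,1,0,0,0,0,0
0,1.5,0,0,0,0,0
0,1.5,0,0,0,0,0' > next.json && python3 -m creep next.json >/dev/null && python3 ck.py 7.8 &&
echo '0,0.5,0,0,0,0,0
0,1,0,0,0,0,0
0,1.5,0,0,0,0,0
0,1.5,0,0,0,0,0' > next.json && python3 -m creep next.json >/dev/null && python3 ck.py 7.8 &&
echo '0,0.5,0,0,0,0,0
0,1,0,0,0,0,0
0,1.5,0,0,0,0,0
0,1.5,0,0,0,0,0' > next.json && python3 -m creep next.json >/dev/null && python3 ck.py 7.8
```

```text
deck pos mm [162.01  -0.55   5.19] rotoff [ 0.0001  0.0001 -0.0013] Fdeck [-4.93 -2.63  1.8 ] M [-1.07 -0.51 -0.09] 16.55False
```

```bash
sed -i 's/sys.exit(f/sys.exit(int(f/;s/\[1\]))$/[1])))/' ck.py
echo '0,0.5,0,0,0,0,0
0,1,0,0,0,0,0
0,1.5,0,0,0,0,0
0,1.5,0,0,0,0,0' > next.json && python3 -m creep next.json >/dev/null && python3 ck.py 7.8 &&
echo '0,0.5,0,0,0,0,0
0,1,0,0,0,0,0
0,1.5,0,0,0,0,0
0,1.5,0,0,0,0,0' > next.json && python3 -m creep next.json >/dev/null && python3 ck.py 7.8 &&
echo '0,0.5,0,0,0,0,0
0,1,0,0,0,0,0
0,1.5,0,0,0,0,0
0,1.5,0,0,0,0,0' > next.json && python3 -m creep next.json >/dev/null && python3 ck.py 7.8 &&
echo '0,0.5,0,0,0,0,0
0,1,0,0,0,0,0
0,1.5,0,0,0,0,0
0,1.5,0,0,0,0,0' > next.json && python3 -m creep next.json >/dev/null && python3 ck.py 7.8
```

```text
deck pos mm [162.88  -0.61   5.21] rotoff [ 0.     -0.0006 -0.0008] Fdeck [-8.39 -2.65  1.01] M [-1.86 -0.82 -0.13] 17.05
```

The rows are not in the units I measure in: shifts go in mm and turns go in units of 0.05 rad. I convert before sending: 0.0006 m is 0.6, 0.0003 m is 0.3.

```bash
echo '0,0.3,0,0,0,0,0
0,0.6,0,0,0,0,0
0,0.6,0,0,0,0,0' > next.json && python3 -m creep next.json >/dev/null && python3 ck.py 11 && 
echo '0,0.3,0,0,0,0,0
0,0.5,0,0,0,0,0
0,0.5,0,0,0,0,0' > next.json && python3 -m creep next.json >/dev/null; python3 ck.py 11
```

```text
deck pos mm [163.08  -0.61   5.22] rotoff [-0.     -0.001  -0.0005] Fdeck [-10.29  -2.96   1.5 ] M [-2.29 -0.84 -0.11] 17.425
deck pos mm [163.23  -0.65   5.22] rotoff [-0.0001 -0.0013 -0.0002] Fdeck [-12.72  -2.12   1.71] M [-2.62 -0.96 -0.12] 17.8
```

Scaled: 0.0003 m is 0.3.

```bash
echo '0,0.3,0,0,0,0,0
0,0.3,0,0,0,0,0
0,0.3,0,0,0,0,0
0,0.3,0,0,0,0,0' > next.json && python3 -m creep next.json; python3 ck.py 11;echo '0,0,0,0,0,0,0
0,0,0,0,0,0,0' > next.json && python3 -m creep next.json; python3 ck.py 11
```

```text
clock: 18.3
position: [0.5377, 0.07, 0.0359]
tool_rot: [3.142, -0.138, 1.689]
force: [4.6, -11.8, -0.8]
grip_width: -0.0002
finger_force: 6.5
deck pos mm [163.37  -0.64   5.24] rotoff [-0.0001 -0.0014 -0.0001] Fdeck [-12.23  -3.15   0.95] M [-2.84 -1.07 -0.17] 18.3
clock: 18.55
position: [0.5377, 0.07, 0.0359]
tool_rot: [3.142, -0.138, 1.689]
force: [4.9, -12.8, -0.4]
grip_width: -0.0002
finger_force: 6.5
deck pos mm [163.36  -0.63   5.21] rotoff [-0.     -0.0014 -0.    ] Fdeck [-13.23  -3.32   1.46] M [-2.81 -1.09 -0.2 ] 18.55
```

Scaled: -0.06 m is -60, -0.03 m is -30.

```bash
echo '0,-1,0,0,0,0,0
0,-3,0,0,0,0,0
0,-10,0,0,0,0,0
0,-30,0,0,0,0,0
0,-60,0,0,0,0,0' > next.json && python3 -m creep next.json
echo '0,-30,0,-20,0,0,0
0,-50,0,-60,0,0,0
0,-70,0,-110,0,0,0
0,-70,0,-150,0,0,0
0,-70,0,-150,0,0,0' > next.json && python3 -m creep next.json
python3 - <<'E'
from h import *
where()
c,p,d=grab('scene');cv2.imwrite('pics/s3.png',cv2.resize(p[130:250,230:390],(800,600),interpolation=cv2.INTER_CUBIC))
E
```

```text
clock: 19.18
position: [0.5443, 0.0118, 0.0275]
tool_rot: [-3.141, -0.14, 1.692]
force: [-0.3, 0.2, -0.5]
grip_width: -0.0002
finger_force: 0.0
clock: 19.8
position: [0.5562, -0.0788, 0.1688]
tool_rot: [3.138, -0.138, 1.689]
force: [0.4, -0.1, -0.7]
grip_width: 0.0001
finger_force: 0.0
deck pos mm [ 33.33  -1.47 157.68] rotoff [-0.0035 -0.0012 -0.0001] Fdeck [-0.27 -0.41 -0.71] M [-0.15 -0.   -0.04] 19.8
```

View pics/s3.png

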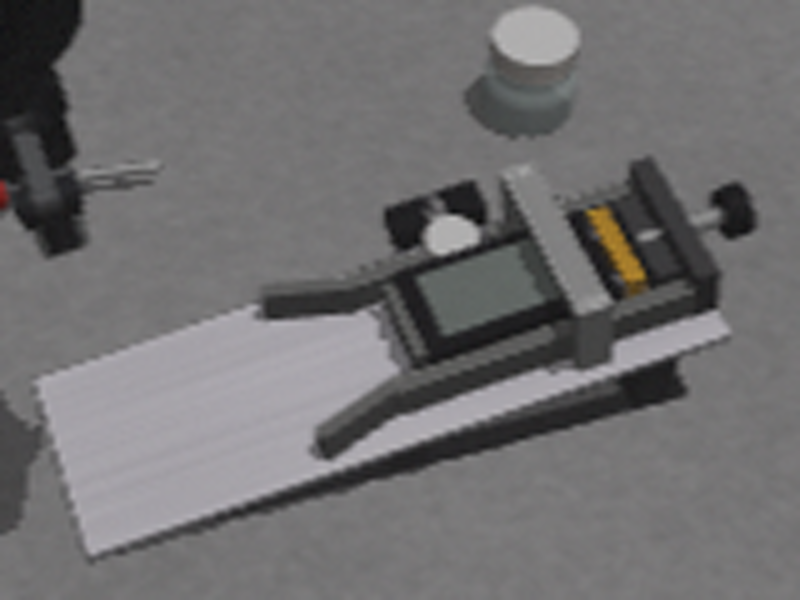

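The crop shows the cell under the bridge with its front at the brass stop (around (605,245)), square in the channel. The stiffness I measured, about 0.07 mm/N, matches the stop's spring.

```bash
echo '0,0,0,0,0,0,0
0,0,0,0,0,0,0' > next.json && python3 -m creep next.json >/dev/null; python3 -c "
from workcell import job
print(job.job_done())"
```

```text
the job is handed in; nothing more can be done
None
```

The cell is resting against the stop at the top of the ramp, pressed there with about 8 N beyond drag (estimated from the wrist force) and released; the job is handed in, but no verdict came back.

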